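# Check a fixture corner with a bench square

## Robot

A 6-joint arm with a two-finger parallel gripper is mounted at the origin on a cart in front of the work surface, level with it; the furniture and walls round the work are solid. World frame = base frame: x ahead of the robot, y to its left, z up, the work surface at z = 0. Lengths are in m, angles in rad, forces in N, time in s.
With the tool pointing down it reaches from about 0.35 to 0.975 m from the base axis. Payload 4.9 kg.
Tool frame: the origin (TCP) lies on the centre line of the jaws, within the pads' length; the fingertips stand 17 mm ahead of it and the grasp point (between the pads) lies 2 mm behind it; z points along the fingers, y is the line along which they close (so a half turn about z gives the same grasp; the last joint's range is limited). The gripper opens to 85 mm and grips with 20 to 120 N. Pads are 22 mm wide; open, the fingers measure 114 mm over their backs; the gripper's body (76 mm by 85 mm) begins 54 mm behind the grasp point. The pads swing forward as they close: fully open they stand 13 mm farther back than shut.
Start: joints at [-1.441, 0.053, 1.613, -0, 1.476, -0.119], TCP at [0.154, -0.606, 0.248] pointing down, gripper open.
Joint ranges: [-3.01, 3.01], [-1.01, 2.22], [0.06, 2.58], [-1.02, 4.17], [0.09, 2.62], [-3.14, 3.14]. Speed limits (rad/s): [2.57, 2.57, 3.14, 3.14, 3.14, 3.14].

## Interface

Orientations are given as a unit quaternion [w, x, y, z].
In Python, from workcell import sensors, snapshot, ticket gives the robot as it stands. The module is installed in compiled form; this text tells all that it offers.
- The arm moves only by the tool send_rows, never from a script. Its argument "commands" is one flat list of numbers, 7 for each row, row after row: the shift along the tool's x, y, z in mm, then the turn, a rotation vector about the tool's x, y, z in units of 8 degrees (1.0 is 8 degrees), then the finger opening in mm, from 0 to 85.4. A call has 1 to 10 rows; each row is the pose to reach, as a shift and turn from the pose commanded when the call began, along the tool's axes at that moment; what a row does not reach only later rows make up. A row lasts 1/10 s, in which the tool goes at most 50 mm and 8.59 degrees, less where a joint would pass 70% of its speed; a pose out of reach is approached as far as the arm can. A call with a gripper value outside its range is refused whole. The fingers move at their own pace and stop on an object; the grip force is fixed at half the most. Time passes only in rows, so rows that repeat a pose let the fingers close. It gives the time, the measured TCP pose, the force, the opening and the grip force at its end, in the units of the state.
- sensors.read_state(): the state, without advancing time (a new reading comes with each control period).
- snapshot(name): name is "side" or "top" or "wrist"; returns a dict with "img" (384x512x3 uint8, blue, green, red), "mtx" (3x3 intrinsics, pixels), "k1" (the pictures are not rectified: a ray, as slopes to the right and down, at radius r is drawn at 1 + k1 r^2 times it, then the intrinsics apply), "rvec" (rotation vector, rad) and "tvec" (3), from world to camera coordinates, as OpenCV has them; the wrist camera has in their place "tool_from_camera" (4x4, takes a point from camera to tool coordinates, whose origin is the TCP and whose axes are the flange's). Camera axes: x right, y down, z forward; pixel columns grow to the right and rows downward; lengths in m; the calibration is good to about 2 mm. A picture is of the moment at which its call begins: read the wrist's pose just before it. There is no depth.
- ticket.hand_in(): hands the job in; it is judged then, once.
The state is a dict: "time": time; "joint_pos": joint angles; "joint_vel": joint speeds; "effort": joint torques, N m; "tcp_pos": TCP position; "orientation": TCP orientation; "wrist_force": force on the tool from outside, world axes, zero at the start; "moment": the same for the moment, N m; "finger_gap": finger opening in m; "grip_force": force on a finger pad.
Only numpy, scipy, OpenCV 4.12 (cv2) and the standard library are available. Lean on these libraries where they do the work, as an engineer would, in place of code of your own. Each camera call takes 0.05 s, during which the arm holds its last target. There are 200 camera calls.

## Task

Pick up the steel square by its orange grip, set it flat on the aluminium bed of the corner fixture and press it into the corner so that both its outer edges lie flush, without a gap, on both steel bars; keep it pressed on both bars at once with about 8 N each for a good second, never hard (the bars must not feel 20 N). Then ease off the push and let go, leaving the square lying flat on the bed, still flush against both bars, and leave the glassware and bottles round about alone.

Things in the scene. Friction and masses are not known exactly. Their poses are not given: they have to be found in the camera images.
- square: Loose bench square of dark steel, 0.25 to 0.45 kg: a flat L 18 mm thick, with an orange upright block grip. Origin on its underside below the middle of the grip, z up. Legs 22 mm wide run along its +x and +y; the outer edges (checking faces) are the planes x = -32 mm and y = -32 mm, each 110 mm long (from -32 to +78 mm). A web fills the inner corner.
- square_corner (a point): Outer corner of the square, at its underside: (-32, -32, 0) mm in the square's frame.
- square_grip (a point): Point inside the square's orange grip, 45 mm above the underside. The grip is 26 x 26 mm, sides parallel to the square's x and y, and reaches from 18 to 62 mm above the underside.
- fixture: Corner fixture fixed to the worktop: aluminium bed 220 x 220 mm, 10 mm thick, origin at the centre of its underside, z up. On it two steel bars, exactly parallel to its x and y axes, form an inside corner with an open relief. Each bar yields straight back on rubber buffers, 3.5 N per mm, up to 8 mm, and springs forward again.
- bar_a_nominal (a point): On the bed's top: nominal middle of the checking face of bar A, which runs 130 mm along the fixture's x and faces its +y. The real face stands up to 5 mm nearer or farther in y, unknown and new each time. The bar's top is 21.5 mm, the grey rail behind it 22 mm above the bed.
- bar_b_nominal (a point): The same for bar B: it runs 130 mm along the fixture's y and faces its +x; the real face stands up to 5 mm nearer or farther in x, unknown and new each time. Same heights as bar A. Bed and bars are smooth and slippery (friction about 0.15 and 0.08); bearing down hard on the bed still adds drag.
- fixture_seat (a point): On the bed's top, at (-23, -23, 10) mm in the fixture's frame: where the square's origin would lie, its axes along the fixture's, if it sat flush with both bars in their nominal places. A square let go under full push is kicked back by the buffers: ease back until 1 or 2 N are left first.
- beaker_50_3: Small glass beaker, 57 x 61 x 82 mm, bystander; origin under its centre.
- beaker_50_4: Small glass beaker, 60 x 64 x 82 mm, bystander; origin under its centre.
- dropper_0: Dropper bottle with blue collar and red teat, 30 x 30 x 86 mm, bystander; origin under its centre.
- dropper_1: Dropper bottle with blue collar and red teat, 30 x 30 x 86 mm, bystander; origin under its centre.
- vial_white_cap: Slim vial with white cap, 31 x 31 x 114 mm, bystander; origin under its centre.
- bottle_red_cap: Round bottle with red cap, 88 x 88 x 177 mm, bystander; origin under its centre.

How it is judged:
By the outcome, as a careful person would: the job done as asked, in the order asked, and still so for the second after the job is handed in, with the robot touching nothing.
It also fails if it takes over 61 s, if anything falls off the work surface, if the arm or the gripper's body presses on something with over 40 N, if the wrist force passes 120 N, or if a joint passes its speed limit or range.

## Working session

There is one attempt and no reset: what is moved stays moved. The work goes in short steps, Python scripts to look and compute and a tool call to move; the robot and the scene stay as the last step left them, time stands still between calls to the robot, and variables do not carry over. Pictures are saved under pics/ and viewed, at most 10 in all, crops included, and the job is handed in when it is done.

Besides the shell and the picture viewer there is one more tool, called after "Request:" by a JSON object that holds its "api" and its "payload", one argument or row to a line. send_rows: Moves the arm, as the interface text tells. Its arguments: {"type":"object","properties":{"commands":{"type":"array"}},"required":["commands"]}

```bash
mkdir -p pics; cat > h.py <<'E'
import numpy as np, cv2, pickle
from workcell import sensors, snapshot, ticket
from scipy.spatial.transform import Rotation as R
def rot(q): return R.from_quat([q[1],q[2],q[3],q[0]])
def cam(name):
    s=sensors.read_state(); d=snapshot(name)
    if name=='wrist':
        T=np.eye(4); T[:3,:3]=rot(s['orientation']).as_matrix(); T[:3,3]=s['tcp_pos']
        M=np.linalg.inv(T@np.array(d['tool_from_camera']))
        d['Rm'],d['t']=M[:3,:3],M[:3,3]
    else:
        d['Rm']=cv2.Rodrigues(np.array(d['rvec'],float))[0]; d['t']=np.array(d['tvec'],float).ravel()
    return d
def ray(d,u,v):
    m=np.array(d['mtx']); xd=np.array([(u-m[0,2])/m[0,0],(v-m[1,2])/m[1,1]])
    x=xd.copy()
    for _ in range(30): x=xd/(1+d['k1']*(x@x))
    w=d['Rm'].T@np.array([x[0],x[1],1]); c=-d['Rm'].T@d['t']
    return c,w
def onz(d,u,v,z):
    c,w=ray(d,u,v); return c+w*(z-c[2])/w[2]
def proj(d,P):
    p=np.atleast_2d(P)@d['Rm'].T+d['t']; x=p[:,:2]/p[:,2:]
    x=x*(1+d['k1']*(x**2).sum(1,keepdims=True)); m=np.array(d['mtx'])
    return x*[m[0,0],m[1,1]]+[m[0,2],m[1,2]]
E
python3 - <<'E'
from h import *
s=sensors.read_state(); print({k:np.round(v,3).tolist() for k,v in s.items()})
for n in ('top','side'):
    d=cam(n); pickle.dump(d,open(n+'.pkl','wb')); print(n,-d['Rm'].T@d['t'],d['mtx'][0][0],d['k1'])
    cv2.imwrite(f'pics/{n}1.png',cv2.resize(d['img'],(800,600),interpolation=cv2.INTER_CUBIC))
E
```

```text
{'time': 0.0, 'joint_pos': [-1.441, 0.053, 1.614, -0.0, 1.476, -0.119], 'joint_vel': [-0.001, 0.001, 0.001, -0.001, -0.001, 0.003], 'effort': [-0.0, -39.368, -37.017, -0.0, 0.007, -0.0], 'tcp_pos': [0.154, -0.605, 0.247], 'orientation': [-0.001, 0.992, 0.124, -0.0], 'wrist_force': [0.164, 0.603, -0.072], 'moment': [0.042, 0.028, 0.019], 'grip_force': 0.0, 'finger_gap': 0.085}
top [0.45016979 0.05168554 1.28661587] 379.26379542538285 -0.12281825970900694
side [0.54372667 0.88976635 0.62907001] 349.30836231039257 -0.07181588478276074
```

View pics/top1.png

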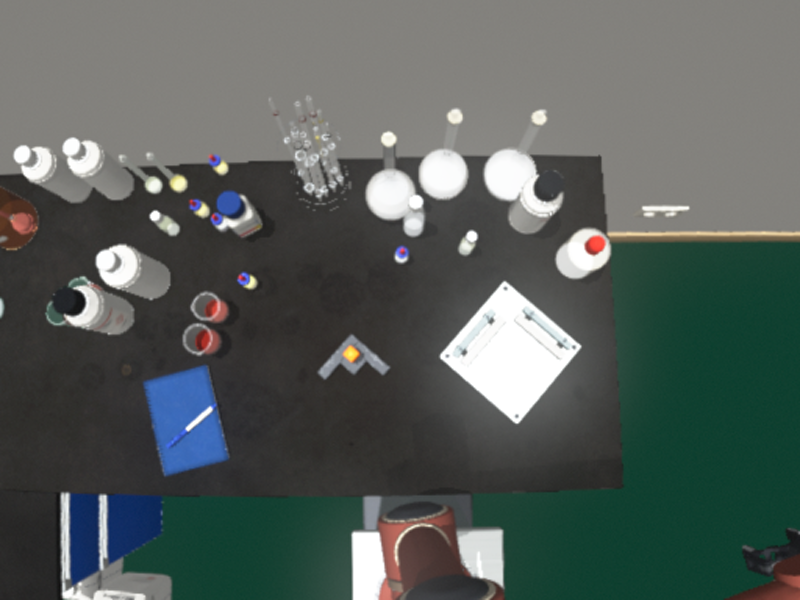

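View pics/side1.png

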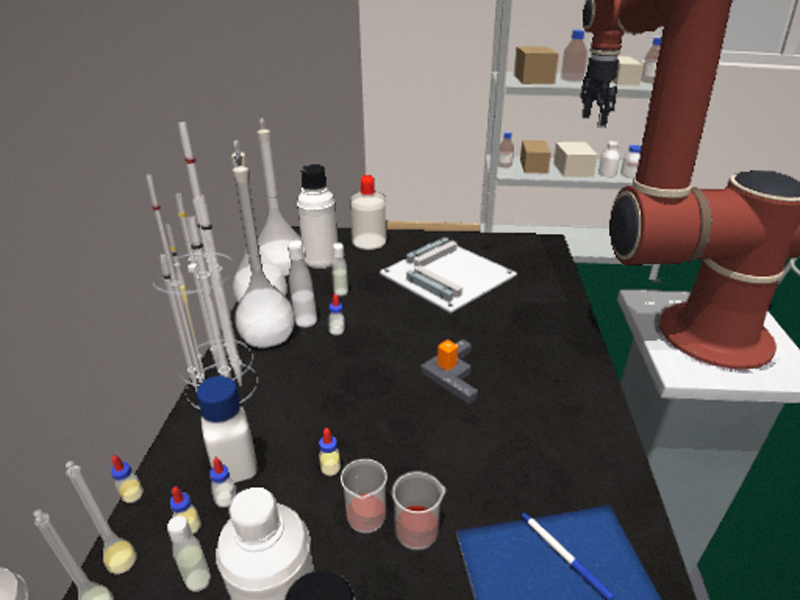

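The top view shows the square with its grip at (350,352) and its corner pointing up. The bed corners are at (505,283), (580,347), (517,422) and (441,356), with the bars meeting at the top corner.

```bash
python3 - <<'E'
from h import *
d=pickle.load(open('top.pkl','rb')); s=pickle.load(open('side.pkl','rb'))
f=.64
P=[onz(d,u*f,v*f,.01)for u,v in((505,283),(580,347),(517,422),(441,356))]
print(np.round(P,4), np.mean(P,0)); P=np.array(P)
print([np.linalg.norm(P[i]-P[i-1]) for i in range(4)])
for i in range(4): e=P[i]-P[i-1]; print(np.degrees(np.arctan2(e[1],e[0])))
print('grip',onz(d,350.5*f,353.5*f,.062),'side',onz(s,447*f,345*f,.062))
for n,u,v in(('c',351,335),('xe',322,376),('ye',386,372)): print(n,onz(d,u*f,v*f,.018))
a=d['img'][200:285,190:265]; b=d['img'][170:280,275:380]
cv2.imwrite('pics/c.png',np.hstack([cv2.resize(a,(397,450),interpolation=cv2.INTER_CUBIC),cv2.resize(b,(400,450),interpolation=cv2.INTER_CUBIC)]))
E
```

```text
[[ 0.6743 -0.1878  0.01  ]
 [ 0.5299 -0.3462  0.01  ]
 [ 0.3731 -0.2008  0.01  ]
 [ 0.5177 -0.0423  0.01  ]] [ 0.52377791 -0.19427699  0.01      ]
[np.float64(0.21371882806310213), np.float64(0.21431862294652013), np.float64(0.21384637662488593), np.float64(0.2145355617737177)]
-42.90310152789153
-132.3386913142123
137.15535151498042
47.62670184910912
grip [0.52386937 0.14830595 0.062     ] side [0.52637961 0.15227713 0.062     ]
c [0.56625539 0.1502859  0.018     ]
xe [0.47954257 0.21330512 0.018     ]
ye [0.48564407 0.0764569  0.018     ]
```

View pics/c.png

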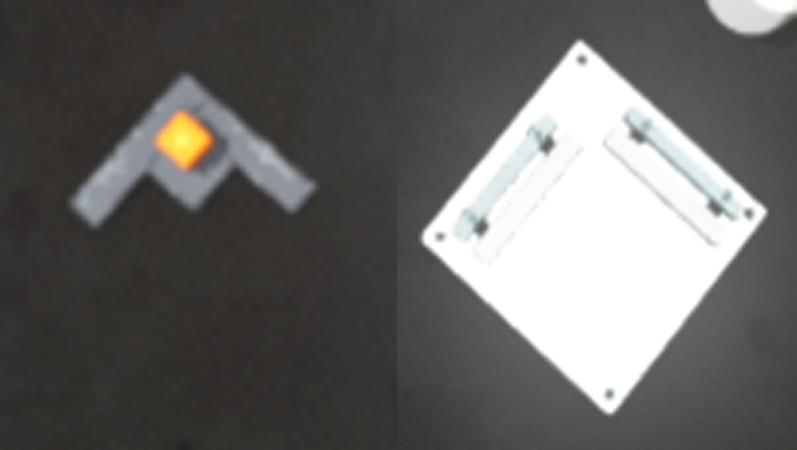

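The enlarged crop shows the square's top outline: corner (186,74), leg ends (70,204)/(95,228) and (317,185)/(294,213), grip centre (184,141). The bed corners are at (579,40), (767,211), (611,414) and (423,237).

```bash
python3 - <<'E'
from h import *
from scipy.optimize import least_squares
d=pickle.load(open('top.pkl','rb'))
A=lambda u,v:((u/5.293)+190-.4,v/5.294+200-.4)
B=lambda u,v:((u-397)/3.81+275-.4,v/4.09+170-.4)
def fit(obj,pix,g):
    def pl(p):
        c,s=np.cos(p[2]),np.sin(p[2]); o=np.array(obj,float)
        return np.c_[p[0]+c*o[:,0]-s*o[:,1],p[1]+s*o[:,0]+c*o[:,1],o[:,2]]
    r=least_squares(lambda p:(proj(d,pl(p))-pix).ravel(),g); print(r.x,np.degrees(r.x[2]),'rms',np.sqrt(np.mean(r.fun**2))); return r.x
t=.018
fit([(-.032,-.032,t),(.078,-.032,t),(.078,-.010,t),(-.032,.078,t),(-.01,.078,t),(0,0,.062)],
 np.array([A(186,74),A(70,204),A(95,228),A(317,185),A(294,213),A(184,141)]),[.53,.15,2.4])
h=.11;z=.01
p=fit([(-h,-h,z),(-h,h,z),(h,h,z),(h,-h,z)],np.array([B(579,40),B(767,211),B(611,414),B(423,237)]),[.52,-.19,2.4])
c,s=np.cos(p[2]),np.sin(p[2]); Rm=np.array([[c,-s],[s,c]])
print('seat',p[:2]+Rm@[-.023,-.023])
for n,u,v in(('A',583,148),('A',490,262),('B',605,145),('B',717,245)):
    print(n,Rm.T@(onz(d,*B(u,v),.0315)[:2]-p[:2]))
E
```

```text
[0.52443694 0.1480211  2.41204274] 138.19986902970047 rms 0.1630032356105247
[ 0.52572648 -0.19335088  2.40340396] 137.70490337984816 rms 0.22128245152444864
seat [ 0.55821715 -0.19181587]
A [-0.0367174  -0.05063745]
A [ 0.08765012 -0.05243991]
B [-0.05137743 -0.03755221]
B [-0.05323333  0.08931795]
```

```bash
cat >> h.py <<'E'
def go(pos,yaw):
    """shift (mm) and turn (8 deg units) in tool axes to a tool-down pose with given yaw (deg)"""
    s=sensors.read_state(); r=rot(s['orientation']); 
    t=R.from_euler('z',yaw,degrees=True)*R.from_euler('x',180,degrees=True)
    sh=r.inv().apply(np.array(pos)-s['tcp_pos'])*1e3
    x=r.apply([1,0,0])
    print('t',round(s['time'],2),'tcp',np.round(s['tcp_pos'],4),'yaw',round(float(np.degrees(np.arctan2(x[1],x[0]))),2),'F',np.round(s['wrist_force'],2),'M',np.round(s['moment'],3),'gap',s['finger_gap'])
    print('shift',np.round(sh,1),'turn',np.round((r.inv()*t).as_rotvec(degrees=True)/8,3))
E
python3 -c "
from h import *
go([.5244,.148,.14],48.2)"
```

```text
t 0.1 tcp [ 0.1538 -0.6052  0.2472] yaw 14.25 F [0.26 0.6  0.73] M [-0.042  0.011 -0.02 ] gap 0.08532961852826416
shift [ 544.6 -638.6  108.5] turn [-0.013 -0.006 -4.243]
```

Request:
{"api": "send_rows", "payload": {
  "commands": [544,-639,108,0,0,-4.24,85,544,-639,108,0,0,-4.24,85,544,-639,108,0,0,-4.24,85,544,-639,108,0,0,-4.24,85,544,-639,108,0,0,-4.24,85,544,-639,108,0,0,-4.24,85,544,-639,108,0,0,-4.24,85,544,-639,108,0,0,-4.24,85,544,-639,108,0,0,-4.24,85,544,-639,108,0,0,-4.24,85]
}}

```text
time: 1.1
tcp_pos: [0.3727, -0.1586, 0.184]
orientation: [0.0, 0.913, 0.408, 0.0]
wrist_force: [0.3, -1.3, -0.4]
finger_gap: 0.0851
grip_force: 0.0
```

```bash
python3 -c "
from h import *
go([.5244,.148,.14],48.2)"
```

```text
t 1.1 tcp [ 0.3727 -0.1586  0.184 ] yaw 48.15 F [ 0.31 -1.32 -0.4 ] M [-0.052 -0.032 -0.028] gap 0.08508670643016963
shift [329.6 -91.6  44. ] turn [ 0.004 -0.001 -0.007]
```

Request:
{"api": "send_rows", "payload": {
  "commands": [328,-91,44,0,0,0,85,328,-91,44,0,0,0,85,328,-91,44,0,0,0,85,328,-91,44,0,0,0,85,328,-91,44,0,0,0,85,328,-91,44,0,0,0,85,328,-91,44,0,0,0,85,328,-91,44,0,0,0,85,328,-91,44,0,0,0,85]
}}

```text
time: 2.0
tcp_pos: [0.5229, 0.1451, 0.1395]
orientation: [-0.0, 0.913, 0.409, -0.001]
wrist_force: [-0.3, -0.9, -0.2]
finger_gap: 0.0851
grip_force: 0.0
```

```bash
python3 - <<'E'
from h import *
go([.5244,.148,.043],48.2)
d=cam('wrist'); pickle.dump(d,open('w1.pkl','wb'))
im=d['img'].copy()
cv2.imwrite('pics/w1.png',cv2.resize(im,(800,600),interpolation=cv2.INTER_CUBIC))
E
```

```text
t 2.0 tcp [0.5229 0.1451 0.1395] yaw 48.29 F [-0.35 -0.86 -0.21] M [0.01  0.039 0.039] gap 0.08509785750167792
shift [ 3.4 -0.7 96.5] turn [-0.008  0.014  0.011]
```

View pics/w1.png

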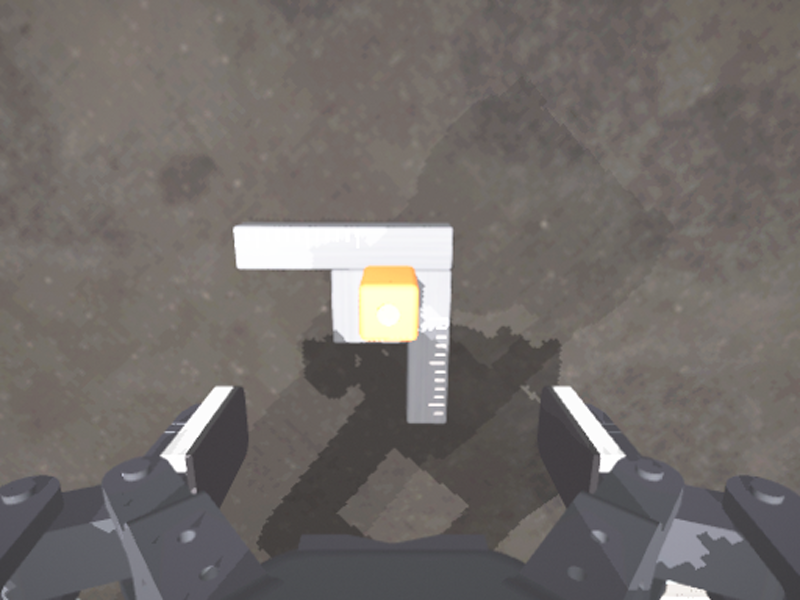

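The wrist view shows the square aligned with the jaws: outer corner (453,226), x leg ending at (234,226)/(236,269), y leg ending at (447,423)/(407,423), grip top corners (360,283), (418,284) and (416,342).

```bash
python3 - <<'E'
from h import *
from scipy.optimize import least_squares
d=pickle.load(open('w1.pkl','rb'))
t=.018
o=np.array([(-.032,-.032,t),(.078,-.032,t),(.078,-.010,t),(-.032,.078,t),(-.01,.078,t),(.013,-.013,.062),(-.013,-.013,.062),(-.013,.013,.062)])
pix=np.array([(453,226),(234,226),(236,269),(447,423),(407,423),(360,284),(418,284),(416,342)])*.64-.2
def pl(p):
    c,s=np.cos(p[2]),np.sin(p[2]); return np.c_[p[0]+c*o[:,0]-s*o[:,1],p[1]+s*o[:,0]+c*o[:,1],o[:,2]]
r=least_squares(lambda p:(proj(d,pl(p))-pix).ravel(),[.524,.148,2.41]); print(r.x,np.degrees(r.x[2]),np.sqrt(np.mean(r.fun**2)),r.fun.reshape(-1,2).round(1).tolist())
go([*r.x[:2],.044],np.degrees(r.x[2])-90)
E
```

```text
[0.52718109 0.15302933 2.4119362 ] 138.19376478784196 0.7436702246716408 [[0.5, -0.2], [-1.5, -0.5], [-0.2, -0.1], [-0.1, 0.6], [0.2, 0.5], [-1.5, 0.0], [0.9, 0.1], [1.6, 0.0]]
t 2.05 tcp [0.5229 0.1443 0.1399] yaw 48.2 F [0.76 0.08 0.95] M [ 0.016  0.016 -0.009] gap 0.08434381473882921
shift [ 9.5 -2.5 95.9] turn [-0.004  0.01   0.001]
```

Request:
{"api": "send_rows", "payload": {
  "commands": [8.5,-2,40,0,0,0,85,8.5,-2,75,0,0,0,85,8.5,-2,95.5,0,0,0,85,8.5,-2,95.5,0,0,0,20,8.5,-2,95.5,0,0,0,15,8.5,-2,95.5,0,0,0,15,8.5,-2,95.5,0,0,0,15,8.5,-2,95.5,0,0,0,15,8.5,-2,95.5,0,0,0,15,8.5,-2,95.5,0,0,0,15]
}}

```text
time: 3.05
tcp_pos: [0.5291, 0.1524, 0.0473]
orientation: [0.0, 0.913, 0.408, 0.002]
wrist_force: [-1.2, -0.8, 6.6]
finger_gap: 0.0252
grip_force: 61.6
```

```bash
python3 -c "
from h import *
go([.527,.153,.1],47.7)"
```

```text
t 3.05 tcp [0.5291 0.1524 0.0473] yaw 48.16 F [-1.17 -0.76  6.59] M [ 0.193  0.323 -0.065] gap 0.025176069926721625
shift [ -0.8  -1.8 -52.7] turn [ 0.014 -0.019  0.058]
```

Request:
{"api": "send_rows", "payload": {
  "commands": [0,0,-20,0,0,0,15,0,0,-50,0,0,0,15,0,0,-60,0,0,0,15,0,0,-60,0,0,0,15,0,0,-60,0,0,0,15]
}}

```text
time: 3.55
tcp_pos: [0.5268, 0.152, 0.1038]
orientation: [-0.0, 0.913, 0.408, -0.001]
wrist_force: [-1.1, -0.5, -4.0]
finger_gap: 0.0253
grip_force: 60.5
```

```bash
python3 - <<'E'
from h import *
# fixture pre-seat: 18 mm off both bars' nominal seat, in world
p=np.array([.5257,-.1934]);a=2.4034
Rm=np.array([[np.cos(a),-np.sin(a)],[np.sin(a),np.cos(a)]])
q=p+Rm@[-.005,-.005]; print(q)
go([*q,.105],47.7)
d=cam('wrist'); cv2.imwrite('pics/w2.png',cv2.resize(d['img'],(800,600),interpolation=cv2.INTER_CUBIC))
E
```

```text
[ 0.53276319 -0.19306633]
t 3.55 tcp [0.5268 0.152  0.1038] yaw 48.18 F [-1.05 -0.51 -3.98] M [-0.006  0.008  0.014] gap 0.02534378550389507
shift [-253.2  234.6   -1.1] turn [-0.007  0.009  0.059]
```

View pics/w2.png

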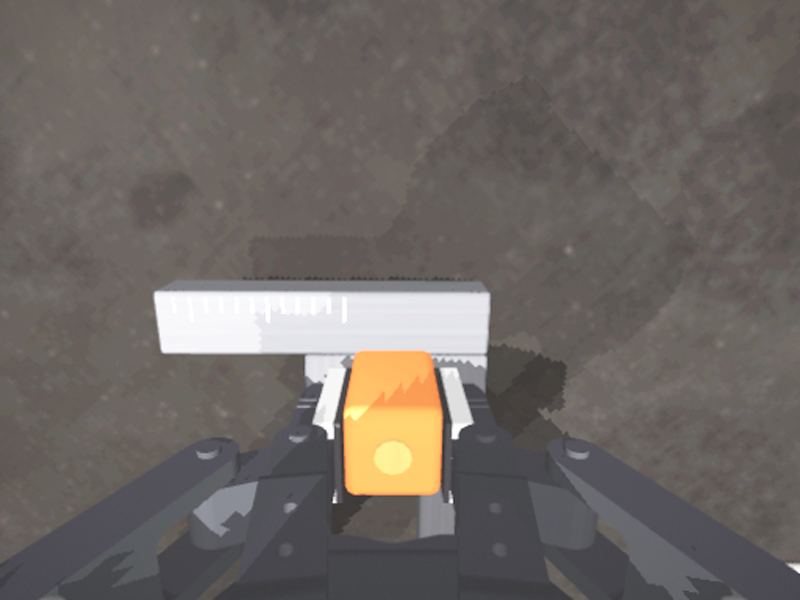

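Grasped, with the outer edge level in the view at row 291. Next I carry it over the fixture.

Request:
{"api": "send_rows", "payload": {
  "commands": [-30,28,-2,0,0,0.06,15,-62,58,-2,0,0,0.06,15,-95,88,-2,0,0,0.06,15,-128,119,-2,0,0,0.06,15,-160,148,-2,0,0,0.06,15,-193,179,-2,0,0,0.06,15,-225,208,-2,0,0,0.06,15,-245,227,-2,0,0,0.06,15,-253,234,-2,0,0,0.06,15,-253,234,-2,0,0,0.06,15]
}}

```text
time: 4.6
tcp_pos: [0.5323, -0.1931, 0.1054]
orientation: [-0.001, 0.915, 0.403, -0.001]
wrist_force: [-0.8, -0.1, -4.7]
finger_gap: 0.0253
grip_force: 60.8
```

Request:
{"api": "send_rows", "payload": {
  "commands": [0,0,0,0,0,0,15,0,0,0,0,0,0,15]
}}

```text
time: 4.8
tcp_pos: [0.5329, -0.1908, 0.1062]
orientation: [-0.001, 0.914, 0.405, -0.0]
wrist_force: [0.3, 0.0, -4.0]
finger_gap: 0.025
grip_force: 60.8
```

```bash
python3 - <<'E'
from h import *
go([.5328,-.1931,.105],47.7)
d=cam('wrist'); pickle.dump(d,open('w3.pkl','wb')); cv2.imwrite('pics/w3.png',cv2.resize(d['img'],(800,600),interpolation=cv2.INTER_CUBIC))
E
```

```text
t 4.8 tcp [ 0.5329 -0.1908  0.1062] yaw 47.78 F [ 0.26  0.05 -4.05] M [-0.005 -0.019 -0.021] gap 0.024968589146383634
shift [-1.8  1.4  1.2] turn [-0.012 -0.     0.01 ]
```

View pics/w3.png

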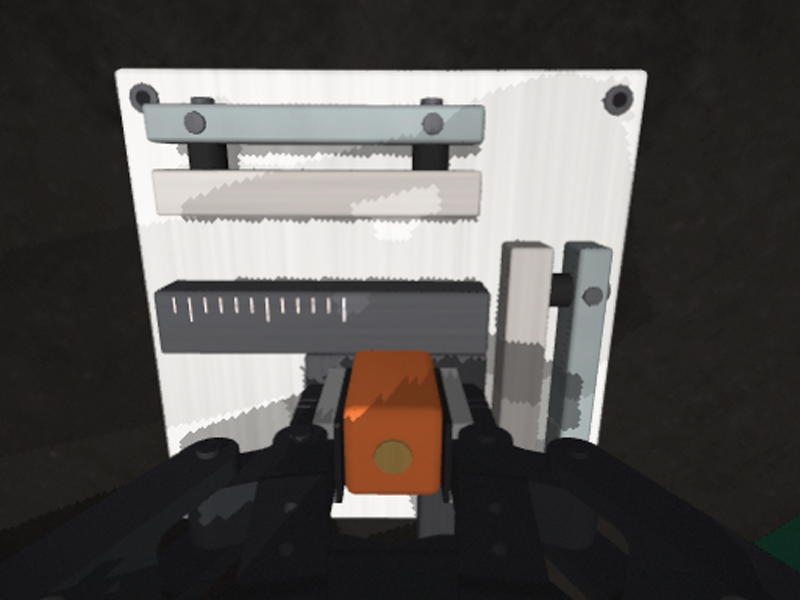

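The square hovers over the bed and looks parallel to both bars: outer edge at row 291 (157–489), bar A's front edge at row 214 (155–481), bar B's face edge at about column 500, and bed back edge at row 70. I'll refine the angle with sub-pixel edge fits.

```bash
python3 - <<'E'
from h import *
d=pickle.load(open('w3.pkl','rb')); g=cv2.GaussianBlur(cv2.cvtColor(d['img'],cv2.COLOR_BGR2GRAY).astype(float),(0,0),1)
def edge(c0,c1,r0,r1,z,n,vert=False):
    G=g.T if vert else g
    cs=np.arange(c0,c1); D=np.abs(np.diff(G[r0:r1,c0:c1],axis=0)); rs=np.arange(r0,r1-1)+.5
    k=D.argmax(0); pk=[]
    for j,i in enumerate(k):
        i=min(max(i,1),len(rs)-2); a,b,c=D[i-1:i+2,j]; pk.append(rs[i]+(.5*(a-c)/(a-2*b+c) if a-2*b+c else 0))
    P=np.array([onz(d,*((r,c) if vert else (c,r)),z)[:2] for c,r in zip(cs,pk)])
    vx,vy,x,y=cv2.fitLine(P.astype(np.float32),cv2.DIST_HUBER,0,1e-4,1e-6).ravel()
    res=(P-[x,y])@[-vy,vx]
    print(n,'ang',round(np.degrees(np.arctan2(vy,vx))%180,2),'pt',x,y,'sd mm',res.std()*1e3)
    return np.array([x,y])
edge(90,400,41,49,.010,'bed')
A=edge(104,304,134,142,.0315,'barA front')
edge(98,300,64,71,.032,'railA')
edge(104,304,105,112,.0315,'barA back')
B=edge(165,280,315,326,.0315,'barB front',True)
S=edge(104,308,183,190,.079-.003,'sq')
C=edge(104,308,176,183,.058,'sq under')
SB=edge(190,215,308,316,.076,'sqB',True)
a=np.radians(137.7); ex=np.array([np.cos(a),np.sin(a)]); ey=np.array([-ex[1],ex[0]])
print('distA',(S-A)@ey,(C-A)@ey,'distB',(SB-B)@ex, 'A/B/S in fixture',[(v-[.5257,-.1934])@e for v,e in((A,ey),(B,ex),(S,ey))])
E
```

```text
bed ang 137.61 pt 0.6023184 -0.10896449 sd mm 0.03831801241543511
barA front ang 138.13 pt 0.5417755 -0.1313329 sd mm 7.030057576061534
railA ang 137.55 pt 0.5695221 -0.099583015 sd mm 0.23758699824494933
barA back ang 137.6 pt 0.57870376 -0.13949786 sd mm 0.4172269307996709
barB front ang 51.67 pt 0.5634153 -0.22423774 sd mm 4.474520924425551
sq ang 137.58 pt 0.5384188 -0.15415761 sd mm 0.27164581771137847
sq under ang 137.83 pt 0.5361743 -0.15225665 sd mm 0.5006693076954271
sqB ang 47.8 pt 0.57177705 -0.19467194 sd mm 0.07643396664412903
distA 0.019140959147599352 0.01924555115004234 distB 0.013713535513096302 A/B/S in fixture [np.float64(-0.056725783330315055), np.float64(-0.04864958538032273), np.float64(-0.037584824182715706)]
```

```bash
python3 - <<'E'
from h import *
d=pickle.load(open('w3.pkl','rb'))
a=np.radians(137.6); ex=np.array([np.cos(a),np.sin(a)]); ey=np.array([-ex[1],ex[0]])
q=lambda u,v,z:onz(d,u*.64-.2,v*.64-.2,z)[:2]
for zz in (.073,.076,.079):
  print('gapA',(q(320,291,zz)-q(320,214.5,.0315))@ey*1e3,'gapB',(q(489,300,zz)-q(500.5,300,.0315))@ex*1e3,'leg len',np.linalg.norm(q(156,291,zz)-q(489,291,zz)))
E
```

```text
gapA 20.801450692075186 gapB 13.190803207453566 leg len 0.10980943676155988
gapA 20.02503632222435 gapB 13.796579504973774 leg len 0.10772828316555196
gapA 19.248621952373487 gapB 14.40235580249398 leg len 0.10564712956954406
```

Request:
{"api": "send_rows", "payload": {
  "commands": [0,0,20,0,0,0,15,0,0,36,0,0,0,15,0,0,42,0,0,0,15,0,0,42,0,0,0,15,0,0,42,0,0,0,15]
}}

```text
time: 5.35
tcp_pos: [0.5334, -0.1923, 0.0651]
orientation: [0.0, 0.915, 0.404, 0.0]
wrist_force: [0.3, 0.2, -3.3]
finger_gap: 0.0257
grip_force: 60.6
```

Request:
{"api": "send_rows", "payload": {
  "commands": [0,0,2,0,0,0,15,0,0,2,0,0,0,15,0,0,2,0,0,0,15]
}}

```text
time: 5.65
tcp_pos: [0.5335, -0.1926, 0.0635]
orientation: [0.0, 0.915, 0.404, 0.0]
wrist_force: [-0.1, 0.6, -4.3]
finger_gap: 0.0253
grip_force: 60.7
```

Request:
{"api": "send_rows", "payload": {
  "commands": [0,0,2,0,0,0,15,0,0,2,0,0,0,15,0,0,2,0,0,0,15]
}}

```text
time: 5.95
tcp_pos: [0.5332, -0.1924, 0.0609]
orientation: [-0.0, 0.915, 0.404, -0.0]
wrist_force: [0.6, 0.2, -4.2]
finger_gap: 0.0254
grip_force: 60.7
```

Request:
{"api": "send_rows", "payload": {
  "commands": [0,0,1.5,0,0,0,15,0,0,2.5,0,0,0,15,0,0,2.5,0,0,0,15,0,0,2.5,0,0,0,15]
}}

```text
time: 6.35
tcp_pos: [0.5332, -0.1924, 0.0584]
orientation: [-0.0, 0.915, 0.404, -0.0]
wrist_force: [-0.7, -0.2, -5.1]
finger_gap: 0.0252
grip_force: 60.7
```

Request:
{"api": "send_rows", "payload": {
  "commands": [0,0,1,0,0,0,15,0,0,1,0,0,0,15,0,0,1,0,0,0,15]
}}

```text
time: 6.65
tcp_pos: [0.5332, -0.1924, 0.0575]
orientation: [-0.0, 0.915, 0.404, -0.0]
wrist_force: [0.6, 0.6, -5.0]
finger_gap: 0.0249
grip_force: 61.0
```

Request:
{"api": "send_rows", "payload": {
  "commands": [0,0,1,0,0,0,15,0,0,1,0,0,0,15,0,0,1,0,0,0,15]
}}

```text
time: 6.95
tcp_pos: [0.5337, -0.1927, 0.0574]
orientation: [0.0, 0.915, 0.404, 0.0]
wrist_force: [-2.3, 0.1, 3.3]
finger_gap: 0.0252
grip_force: 61.7
```

Request:
{"api": "send_rows", "payload": {
  "commands": [0,0,-0.4,0,0,0,15,6,0,-0.4,0,0,0,15,11,4,-0.4,0,0,0,15,14,7,-0.4,0,0,0,15,15,8,-0.4,0,0,0,15,15,8,-0.4,0,0,0,15,15,8,-0.4,0,0,0,15]
}}

```text
time: 7.65
tcp_pos: [0.5501, -0.1867, 0.0573]
orientation: [0.0, 0.915, 0.404, 0.001]
wrist_force: [1.1, -0.6, 3.0]
finger_gap: 0.0254
grip_force: 61.8
```

```bash
cat > st.py <<'E'
from h import *
s=sensors.read_state(); r=rot(s['orientation'])
f=r.inv().apply(s['wrist_force']); m=r.inv().apply(s['moment']); x=r.apply([1,0,0]); z=r.apply([0,0,1])
q=r.inv().apply(s['tcp_pos'])*1e3
print('t',round(s['time'],2),'F tool',f.round(1),'M tool',m.round(3),'yaw',np.degrees(np.arctan2(x[1],x[0])).round(2),'zaxis',z.round(4),'tcp in tool axes',q.round(2))
E
python3 st.py
```

```text
t 7.65 F tool [ 0.3  1.2 -3. ] M tool [ 0.1    0.308 -0.001] yaw 47.69 zaxis [ 2.e-03 -1.e-04 -1.e+00] tcp in tool axes [232.31 532.55 -56.23]
```

Request:
{"api": "send_rows", "payload": {
  "commands": [1,1,-0.4,0,0.04,0,15,2,2,-0.4,0,0.04,0,15,2,2,-0.4,0,0.04,0,15,2,2,-0.4,0,0.04,0,15]
}}

```text
time: 8.05
tcp_pos: [0.5519, -0.1868, 0.0573]
orientation: [-0.001, 0.915, 0.404, 0.002]
wrist_force: [-2.1, -0.9, 5.0]
finger_gap: 0.0252
grip_force: 62.1
```

```bash
python3 st.py
```

```text
t 8.05 F tool [-2. -1. -5.] M tool [ 0.225 -0.384  0.016] yaw 47.69 zaxis [ 0.0034  0.0038 -1.    ] tcp in tool axes [233.69 533.85 -56.17]
```

Request:
{"api": "send_rows", "payload": {
  "commands": [1,1,-0.5,0,-0.016,0,15,1,1,-0.5,0,-0.016,0,15,1,1,-0.5,0,-0.016,0,15]
}}

```text
time: 8.35
tcp_pos: [0.5534, -0.1864, 0.0574]
orientation: [-0.001, 0.915, 0.404, 0.001]
wrist_force: [-1.2, -1.3, 1.1]
finger_gap: 0.0252
grip_force: 61.8
```

```bash
python3 st.py
```

```text
t 8.35 F tool [-1.8  0.1 -1.1] M tool [-0.054 -0.293  0.039] yaw 47.7 zaxis [ 0.0021  0.0026 -1.    ] tcp in tool axes [234.77 534.72 -56.71]
```

Request:
{"api": "send_rows", "payload": {
  "commands": [1,1,-0.1,0,-0.005,0,15,2,2,-0.1,0,-0.005,0,15,2,2,-0.1,0,-0.005,0,15,2,2,-0.1,0,-0.005,0,15]
}}

```text
time: 8.75
tcp_pos: [0.5562, -0.1861, 0.0574]
orientation: [-0.001, 0.915, 0.404, 0.001]
wrist_force: [-0.6, -0.5, -2.4]
finger_gap: 0.0251
grip_force: 61.3
```

```bash
python3 st.py
```

```text
t 8.75 F tool [-0.7 -0.1  2.4] M tool [-0.128  0.034 -0.049] yaw 47.7 zaxis [ 0.0016  0.0024 -1.    ] tcp in tool axes [236.83 536.64 -56.94]
```

Request:
{"api": "send_rows", "payload": {
  "commands": [1,1,0,0,0,0,15,1,1,0,0,0,0,15,1,1,0,0,0,0,15]
}}

```text
time: 9.05
tcp_pos: [0.5573, -0.1863, 0.0574]
orientation: [-0.001, 0.915, 0.404, 0.001]
wrist_force: [-1.7, -0.9, -2.9]
finger_gap: 0.0251
grip_force: 61.1
```

```bash
python3 st.py
```

```text
t 9.05 F tool [-1.8 -0.7  2.9] M tool [ 0.114 -0.288 -0.127] yaw 47.71 zaxis [ 6.0e-04  2.1e-03 -1.0e+00] tcp in tool axes [237.3  537.51 -57.46]
```

Request:
{"api": "send_rows", "payload": {
  "commands": [1.5,0,0,0,0,0,15,1.5,0,0,0,0,0,15,1.5,0,0,0,0,0,15,1.5,0,0,0,0,0,15]
}}

```text
time: 9.45
tcp_pos: [0.558, -0.1855, 0.0575]
orientation: [-0.001, 0.915, 0.404, 0.0]
wrist_force: [-5.0, -3.2, -1.8]
finger_gap: 0.0251
grip_force: 61.2
```

```bash
python3 st.py
```

```text
t 9.45 F tool [-5.7 -1.5  1.8] M tool [ 0.126 -0.779 -0.226] yaw 47.72 zaxis [-1.0e-04  1.2e-03 -1.0e+00] tcp in tool axes [238.21 537.6  -57.75]
```

Request:
{"api": "send_rows", "payload": {
  "commands": [0,1.5,0,0,0,0,15,0,1.5,0,0,0,0,15,0,1.5,0,0,0,0,15,0,1.5,0,0,0,0,15]
}}

```text
time: 9.85
tcp_pos: [0.559, -0.1865, 0.0575]
orientation: [-0.001, 0.915, 0.404, 0.0]
wrist_force: [-5.3, -3.1, -1.0]
finger_gap: 0.0251
grip_force: 61.2
```

```bash
python3 st.py
```

```text
t 9.85 F tool [-5.8 -1.8  1. ] M tool [ 0.313 -0.83  -0.272] yaw 47.71 zaxis [-5.0e-04  1.5e-03 -1.0e+00] tcp in tool axes [238.18 538.9  -58.03]
```

Request:
{"api": "send_rows", "payload": {
  "commands": [0,1,0,0,0,-0.008,15,0,2,0,0,0,-0.008,15,0,2,0,0,0,-0.008,15,0,2,0,0,0,-0.008,15]
}}

```text
time: 10.25
tcp_pos: [0.5598, -0.1872, 0.0576]
orientation: [-0.002, 0.914, 0.405, -0.001]
wrist_force: [-8.0, -0.3, 2.1]
finger_gap: 0.0256
grip_force: 61.6
```

```bash
python3 st.py
```

```text
t 10.25 F tool [-5.6 -5.7 -2.1] M tool [ 0.86  -0.864 -0.151] yaw 47.76 zaxis [-0.0027  0.0032 -1.    ] tcp in tool axes [237.76 539.99 -59.65]
```

Request:
{"api": "send_rows", "payload": {
  "commands": [0.5,0.5,-0.2,-0.025,0,-0.006,15,0.8,0.8,-0.3,-0.025,0,-0.006,15,0.8,0.8,-0.3,-0.025,0,-0.006,15,0.8,0.8,-0.3,-0.025,0,-0.006,15]
}}

```text
time: 10.65
tcp_pos: [0.56, -0.1871, 0.0575]
orientation: [-0.001, 0.914, 0.405, -0.001]
wrist_force: [-11.0, -1.8, 3.4]
finger_gap: 0.025
grip_force: 61.8
```

```bash
python3 st.py
```

```text
t 10.65 F tool [-8.7 -7.  -3.4] M tool [ 1.099 -1.219 -0.069] yaw 47.8 zaxis [-0.0024  0.001  -1.    ] tcp in tool axes [237.48 540.41 -59.05]
```

Request:
{"api": "send_rows", "payload": {
  "commands": [0,0.5,-0.3,0,0,-0.003,15,0,0.5,-0.3,0,0,-0.003,15,0,0.5,-0.3,0,0,-0.003,15,0,0.5,-0.3,0,0,-0.003,15]
}}

```text
time: 11.05
tcp_pos: [0.5601, -0.1872, 0.0576]
orientation: [-0.001, 0.914, 0.405, -0.001]
wrist_force: [-10.2, -0.2, 2.3]
finger_gap: 0.0252
grip_force: 61.7
```

```bash
python3 - <<'E'
import st
from h import *
d=cam('wrist'); pickle.dump(d,open('w4.pkl','wb')); 
im=cv2.convertScaleAbs(d['img'],alpha=1.3,beta=10)
cv2.imwrite('pics/w4.png',cv2.resize(im[130:300,80:340],(800,523),interpolation=cv2.INTER_CUBIC))
E
```

```text
t 11.05 F tool [-7.  -7.4 -2.2] M tool [ 1.274 -1.156  0.013] yaw 47.82 zaxis [-0.0031  0.0017 -1.    ] tcp in tool axes [237.34 540.54 -59.58]
```

View pics/w4.png

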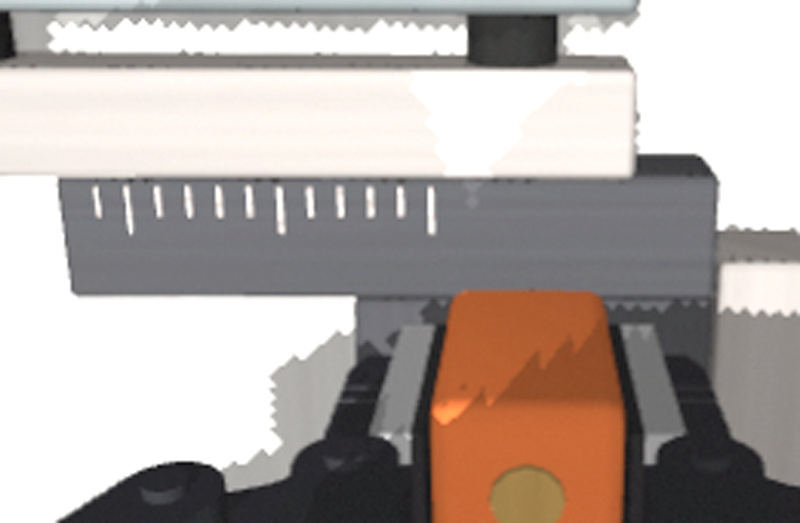

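The crop shows the square's rear edge tight along bar A (row 177) and its right edge tight on bar B (column 717). I'll push slightly more and hold.

Request:
{"api": "send_rows", "payload": {
  "commands": [0.4,0.3,-0.1,0,0,0,15,0.4,0.3,-0.1,0,0,0,15,0.4,0.3,-0.1,0,0,0,15,0.4,0.3,-0.1,0,0,0,15,0.4,0.3,-0.1,0,0,0,15,0.4,0.3,-0.1,0,0,0,15,0.4,0.3,-0.1,0,0,0,15,0.4,0.3,-0.1,0,0,0,15]
}}

```text
time: 11.9
tcp_pos: [0.5603, -0.1872, 0.0576]
orientation: [-0.001, 0.914, 0.405, -0.001]
wrist_force: [-11.7, -0.5, 2.8]
finger_gap: 0.0252
grip_force: 61.7
```

```bash
python3 st.py
```

```text
t 11.9 F tool [-8.2 -8.3 -2.8] M tool [ 1.299 -1.389 -0.003] yaw 47.82 zaxis [-0.0039  0.0016 -1.    ] tcp in tool axes [237.42 540.65 -60.05]
```

Request:
{"api": "send_rows", "payload": {
  "commands": [0,0,0,0,0,0,15,0,0,0,0,0,0,15,0,0,0,0,0,0,15,0,0,0,0,0,0,15,0,0,0,0,0,0,15,0,0,0,0,0,0,15,0,0,0,0,0,0,15,0,0,0,0,0,0,15]
}}

```text
time: 12.7
tcp_pos: [0.5603, -0.1872, 0.0576]
orientation: [-0.001, 0.914, 0.405, -0.001]
wrist_force: [-11.7, -1.2, 2.2]
finger_gap: 0.0249
grip_force: 61.7
```

```bash
python3 st.py
```

```text
t 12.7 F tool [-8.8 -7.9 -2.1] M tool [ 1.31  -1.358  0.016] yaw 47.82 zaxis [-0.0039  0.0015 -1.    ] tcp in tool axes [237.43 540.63 -60.05]
```

Request:
{"api": "send_rows", "payload": {
  "commands": [0.3,0.4,-0.2,0,0,0,15,0.3,0.4,-0.2,0,0,0,15,0.3,0.4,-0.2,0,0,0,15,0.3,0.4,-0.2,0,0,0,15,0.3,0.4,-0.2,0,0,0,15,0.3,0.4,-0.2,0,0,0,15,0.3,0.4,-0.2,0,0,0,15,0.3,0.4,-0.2,0,0,0,15,0.3,0.4,-0.2,0,0,0,15,0.3,0.4,-0.2,0,0,0,15]
}}

```text
time: 13.7
tcp_pos: [0.5605, -0.1872, 0.0576]
orientation: [-0.002, 0.914, 0.405, -0.002]
wrist_force: [-12.2, -0.7, 3.7]
finger_gap: 0.0249
grip_force: 61.8
```

Request:
{"api": "send_rows", "payload": {
  "commands": [0,0,0,0,0,0,15,0,0,0,0,0,0,15,0,0,0,0,0,0,15,0,0,0,0,0,0,15]
}}

```text
time: 14.1
tcp_pos: [0.5605, -0.1872, 0.0576]
orientation: [-0.002, 0.914, 0.405, -0.002]
wrist_force: [-12.0, -0.3, 3.1]
finger_gap: 0.0252
grip_force: 61.8
```

```bash
python3 st.py
```

```text
t 14.1 F tool [-8.3 -8.7 -3.1] M tool [ 1.403 -1.47   0.06 ] yaw 47.82 zaxis [-0.0047  0.0017 -1.    ] tcp in tool axes [237.53 540.76 -60.55]
```

Request:
{"api": "send_rows", "payload": {
  "commands": [-0.5,-0.5,0,0,0,0,15,-1,-1,-0.1,0,0,0,15,-1.5,-1.5,-0.2,0,0,0,15,-1.5,-1.5,-0.2,0,0,0,15]
}}

```text
time: 14.5
tcp_pos: [0.5597, -0.1873, 0.0575]
orientation: [-0.001, 0.914, 0.405, 0.0]
wrist_force: [-6.0, -0.8, -3.2]
finger_gap: 0.0253
grip_force: 61.0
```

```bash
python3 st.py
```

```text
t 14.5 F tool [-4.6 -3.9  3.2] M tool [ 0.586 -0.788 -0.014] yaw 47.81 zaxis [-4.0e-04  1.3e-03 -1.0e+00] tcp in tool axes [237.18 540.43 -57.99]
```

Request:
{"api": "send_rows", "payload": {
  "commands": [-0.4,-0.3,0.4,0,0,0,15,-0.9,-0.7,0.5,0,0,0,15,-0.9,-0.7,0.5,0,0,0,15,-0.9,-0.7,0.5,0,0,0,15]
}}

```text
time: 14.9
tcp_pos: [0.5594, -0.1874, 0.0575]
orientation: [-0.0, 0.914, 0.405, 0.001]
wrist_force: [-6.2, -0.6, -4.9]
finger_gap: 0.0253
grip_force: 60.9
```

```bash
python3 st.py
```

```text
t 14.9 F tool [-4.6 -4.2  4.9] M tool [ 0.687 -0.65   0.019] yaw 47.82 zaxis [ 0.0014  0.0012 -1.    ] tcp in tool axes [236.83 540.39 -56.9 ]
```

Request:
{"api": "send_rows", "payload": {
  "commands": [-0.4,-0.4,0.3,0,0,0,15,-0.8,-0.8,0.4,0,0,0,15,-0.8,-0.8,0.4,0,0,0,15,-0.8,-0.8,0.4,0,0,0,15]
}}

```text
time: 15.3
tcp_pos: [0.559, -0.1877, 0.0576]
orientation: [0.0, 0.914, 0.405, 0.002]
wrist_force: [-4.6, -0.1, -5.8]
finger_gap: 0.0251
grip_force: 60.6
```

```bash
python3 st.py; python3 st.py
```

```text
t 15.3 F tool [-3.2 -3.3  5.8] M tool [ 0.773 -0.328 -0.011] yaw 47.83 zaxis [ 3.3e-03  6.0e-04 -1.0e+00] tcp in tool axes [236.35 540.42 -55.81]
t 15.3 F tool [-3.2 -3.3  5.8] M tool [ 0.773 -0.328 -0.011] yaw 47.83 zaxis [ 3.3e-03  6.0e-04 -1.0e+00] tcp in tool axes [236.35 540.42 -55.81]
```

Request:
{"api": "send_rows", "payload": {
  "commands": [-0.2,-0.2,0.5,0.017,0,0,15,-0.4,-0.4,1,0.017,0,0,15,-0.4,-0.4,1,0.017,0,0,15,-0.4,-0.4,1,0.017,0,0,15]
}}

```text
time: 15.7
tcp_pos: [0.5591, -0.188, 0.0574]
orientation: [-0.0, 0.914, 0.405, 0.002]
wrist_force: [-4.8, 2.4, -1.2]
finger_gap: 0.0249
grip_force: 61.1
```

```bash
python3 st.py
```

```text
t 15.7 F tool [-1.4 -5.2  1.2] M tool [ 0.893 -0.127  0.037] yaw 47.83 zaxis [ 0.003   0.0016 -1.    ] tcp in tool axes [236.18 540.63 -56.02]
```

Request:
{"api": "send_rows", "payload": {
  "commands": [0,-0.6,0,0,0,0,15,0,-1.2,0,0,0,0,15,0,-1.2,0,0,0,0,15,0,-1.2,0,0,0,0,15]
}}

```text
time: 16.1
tcp_pos: [0.5585, -0.1877, 0.0575]
orientation: [0.001, 0.914, 0.405, 0.002]
wrist_force: [-1.9, 1.1, -2.7]
finger_gap: 0.0252
grip_force: 61.0
```

```bash
python3 st.py
```

```text
t 16.1 F tool [-0.5 -2.2  2.7] M tool [ 0.387 -0.105  0.029] yaw 47.83 zaxis [ 4.e-03  4.e-04 -1.e+00] tcp in tool axes [236.02 540.1  -55.32]
```

Request:
{"api": "send_rows", "payload": {
  "commands": [0.4,-0.3,0.3,0,0,0,15,0.4,-0.3,0.3,0,0,0,15,0.4,-0.3,0.3,0,0,0,15]
}}

```text
time: 16.4
tcp_pos: [0.5585, -0.1874, 0.0574]
orientation: [0.001, 0.914, 0.405, 0.002]
wrist_force: [-2.7, -2.4, -0.6]
finger_gap: 0.0253
grip_force: 61.3
```

```bash
python3 st.py
```

```text
t 16.4 F tool [-3.6 -0.3  0.6] M tool [ 0.273 -0.405  0.002] yaw 47.83 zaxis [ 0.0037  0.     -1.    ] tcp in tool axes [236.13 539.94 -55.36]
```

Request:
{"api": "send_rows", "payload": {
  "commands": [0,0,0,0,0,0,15]
}}

```text
time: 16.5
tcp_pos: [0.5585, -0.1874, 0.0574]
orientation: [0.001, 0.914, 0.405, 0.002]
wrist_force: [-2.0, -2.4, -0.4]
finger_gap: 0.0255
grip_force: 61.3
```

```bash
python3 st.py
```

```text
t 16.5 F tool [-3.1  0.2  0.4] M tool [ 0.311 -0.472 -0.027] yaw 47.83 zaxis [ 3.7e-03  2.0e-04 -1.0e+00] tcp in tool axes [236.17 539.89 -55.38]
```

Counting bed drag and the spring travel, the bars probably felt only about 6.5 N. There is time to spare and it is still gripped, so I'll press again a bit firmer before easing off.

Request:
{"api": "send_rows", "payload": {
  "commands": [0.8,1.2,-0.4,0,0,0,15,1.5,2.4,-0.8,0,0,0,15,2.3,3.6,-1.2,0,0,0,15,2.8,4.4,-1.5,0,0,0,15,2.8,4.4,-1.5,0,0,0,15,2.8,4.4,-1.5,0,0,0,15]
}}

```text
time: 17.1
tcp_pos: [0.5605, -0.1874, 0.0576]
orientation: [-0.002, 0.914, 0.406, -0.002]
wrist_force: [-11.9, -0.8, 3.7]
finger_gap: 0.0249
grip_force: 61.9
```

```bash
python3 st.py
```

```text
t 17.1 F tool [-8.6 -8.3 -3.7] M tool [ 1.447 -1.384  0.006] yaw 47.85 zaxis [-0.0049  0.0026 -1.    ] tcp in tool axes [237.16 540.96 -60.85]
```

Request:
{"api": "send_rows", "payload": {
  "commands": [0.4,0.2,-0.4,-0.02,0,0,15,0.8,0.4,-0.8,-0.02,0,0,15,0.8,0.4,-0.8,-0.02,0,0,15,0.8,0.4,-0.8,-0.02,0,0,15]
}}

```text
time: 17.5
tcp_pos: [0.5607, -0.1872, 0.0577]
orientation: [-0.001, 0.914, 0.406, -0.002]
wrist_force: [-11.7, -2.0, 1.6]
finger_gap: 0.0251
grip_force: 61.7
```

```bash
python3 st.py
```

```text
t 17.5 F tool [-9.3 -7.4 -1.5] M tool [ 1.283 -1.54   0.028] yaw 47.86 zaxis [-4.1e-03  4.0e-04 -1.0e+00] tcp in tool axes [237.33 541.13 -60.04]
```

Request:
{"api": "send_rows", "payload": {
  "commands": [0.3,0.7,-0.4,-0.01,0,0,15,0.5,1.2,-0.6,-0.01,0,0,15,0.5,1.2,-0.6,-0.01,0,0,15,0.5,1.2,-0.6,-0.01,0,0,15]
}}

```text
time: 17.9
tcp_pos: [0.561, -0.1872, 0.0577]
orientation: [-0.001, 0.914, 0.406, -0.002]
wrist_force: [-13.5, -0.7, 1.5]
finger_gap: 0.025
grip_force: 61.6
```

```bash
python3 st.py
```

```text
t 17.9 F tool [-9.6 -9.5 -1.4] M tool [ 1.631 -1.744  0.075] yaw 47.86 zaxis [-5.6e-03  6.0e-04 -1.0e+00] tcp in tool axes [237.44 541.29 -60.94]
```

Request:
{"api": "send_rows", "payload": {
  "commands": [0,0.1,-0.1,0,0,0,15,0,0.1,-0.1,0,0,0,15,0,0.1,-0.1,0,0,0,15,0,0.1,-0.1,0,0,0,15,0,0.1,-0.1,0,0,0,15,0,0.1,-0.1,0,0,0,15,0,0.1,-0.1,0,0,0,15,0,0.1,-0.1,0,0,0,15,0,0.1,-0.1,0,0,0,15,0,0.1,-0.1,0,0,0,15]
}}

```text
time: 18.9
tcp_pos: [0.561, -0.1872, 0.0577]
orientation: [-0.001, 0.914, 0.406, -0.002]
wrist_force: [-13.3, -1.1, 2.4]
finger_gap: 0.025
grip_force: 61.6
```

Request:
{"api": "send_rows", "payload": {
  "commands": [0,0,0,0,0,0,15,0,0,0,0,0,0,15,0,0,0,0,0,0,15,0,0,0,0,0,0,15,0,0,0,0,0,0,15]
}}

```text
time: 19.4
tcp_pos: [0.561, -0.1872, 0.0577]
orientation: [-0.001, 0.914, 0.406, -0.002]
wrist_force: [-13.9, -0.7, 1.0]
finger_gap: 0.0253
grip_force: 61.6
```

```bash
python3 st.py
```

```text
t 19.4 F tool [-9.8 -9.9 -0.9] M tool [ 1.616 -1.652  0.035] yaw 47.86 zaxis [-5.7e-03  7.0e-04 -1.0e+00] tcp in tool axes [237.47 541.3  -61.02]
```

Request:
{"api": "send_rows", "payload": {
  "commands": [-0.9,-1.2,0.7,0.008,0,0,15,-1.8,-2.4,1.4,0.015,0,0,15,-2.7,-3.6,2.0,0.023,0,0,15,-3.4,-4.6,2.5,0.03,0,0,15,-3.4,-4.6,2.5,0.03,0,0,15,-3.4,-4.6,2.5,0.03,0,0,15]
}}

```text
time: 20.0
tcp_pos: [0.5595, -0.1873, 0.0574]
orientation: [-0.0, 0.914, 0.405, 0.001]
wrist_force: [-5.2, -1.0, 1.1]
finger_gap: 0.0253
grip_force: 61.5
```

```bash
python3 st.py
```

```text
t 20.0 F tool [-4.2 -3.2 -1.2] M tool [ 0.417 -0.537  0.005] yaw 47.83 zaxis [ 0.0022  0.0013 -1.    ] tcp in tool axes [236.89 540.5  -56.38]
```

Bed load is about 5 N; ease further.

Request:
{"api": "send_rows", "payload": {
  "commands": [-0.5,-0.3,-0.1,0,0,0,15,-1,-0.6,-0.2,0,0,0,15,-1,-0.6,-0.2,0,0,0,15,-1,-0.6,-0.2,0,0,0,15]
}}

```text
time: 20.4
tcp_pos: [0.5586, -0.1875, 0.0574]
orientation: [-0.0, 0.914, 0.405, 0.002]
wrist_force: [-2.1, -0.6, -2.4]
finger_gap: 0.0254
grip_force: 61.2
```

```bash
python3 st.py
```

```text
t 20.4 F tool [-1.8 -1.1  2.4] M tool [ 0.294 -0.198  0.006] yaw 47.83 zaxis [ 0.003   0.0015 -1.    ] tcp in tool axes [236.22 540.   -55.97]
```

Request:
{"api": "send_rows", "payload": {
  "commands": [-0.2,0,0,0,0,0,15,-0.2,0,0,0,0,0,30,-0.2,0,0,0,0,0,45,-0.2,0,0,0,0,0,60,-0.2,0,0,0,0,0,60,-0.2,0,0,0,0,0,60]
}}

```text
time: 21.0
tcp_pos: [0.5587, -0.188, 0.0578]
orientation: [0.0, 0.914, 0.405, 0.002]
wrist_force: [-0.6, -0.2, -0.3]
finger_gap: 0.0596
grip_force: 0.0
```

```bash
python3 st.py
```

```text
t 21.0 F tool [-0.6 -0.3  0.3] M tool [ 0.04   0.051 -0.011] yaw 47.83 zaxis [ 3.3e-03  9.0e-04 -1.0e+00] tcp in tool axes [235.9  540.38 -56.1 ]
```

Released cleanly. Raise and look.

Request:
{"api": "send_rows", "payload": {
  "commands": [0,0,-10,0,0,0,60,0,0,-30,0,0,0,60,0,0,-60,0,0,0,75,-30,0,-90,0,0,0,75,-40,0,-100,0,0,0,75,-40,0,-100,0,0,0,75,-40,0,-100,0,0,0,75]
}}

```text
time: 21.7
tcp_pos: [0.5309, -0.2172, 0.1565]
orientation: [-0.001, 0.914, 0.405, 0.001]
wrist_force: [-0.4, 0.1, 0.2]
finger_gap: 0.0748
grip_force: 0.0
```

```bash
python3 - <<'E'
import st
from h import *
d=cam('wrist'); pickle.dump(d,open('w5.pkl','wb'))
im=cv2.convertScaleAbs(d['img'],alpha=1.2,beta=15)
cv2.imwrite('pics/w5.png',cv2.resize(im[60:300,90:410],(800,600),interpolation=cv2.INTER_CUBIC))
E
```

```text
t 21.7 F tool [-0.2 -0.4 -0.2] M tool [-0.025  0.019  0.021] yaw 47.79 zaxis [ 0.002   0.0022 -1.    ] tcp in tool axes [ 196.25  539.21 -155.94]
```

View pics/w5.png

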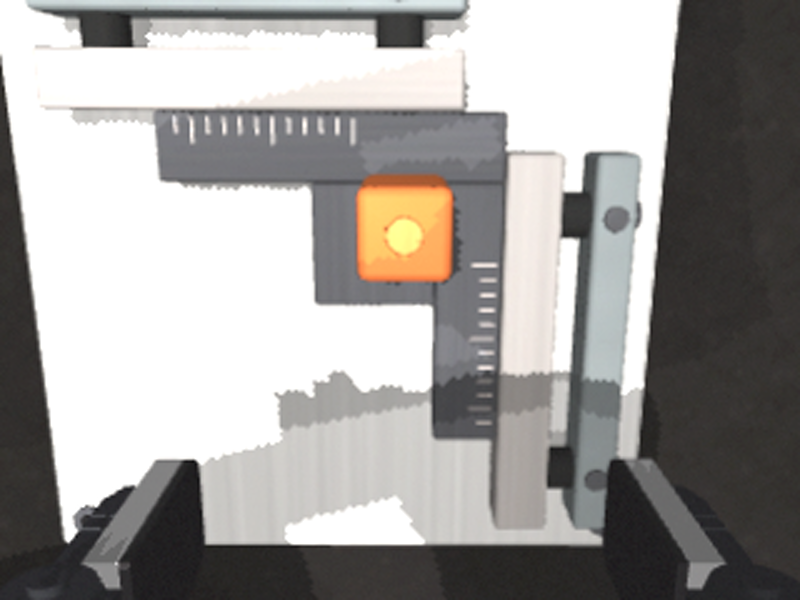

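The square lies on the bed with its right edge against bar B. At bar A there is a 4 px strip (rows 108–112), so I'll zoom in and project what flush should look like.

```bash
python3 - <<'E'
from h import *
d=pickle.load(open('w5.pkl','rb'))
im=d['img']
a=cv2.resize(im[92:117,148:298],(800,133*1),interpolation=cv2.INTER_NEAREST)
b=cv2.resize(im[115:245,270:320].transpose(1,0,2),(800,308),interpolation=cv2.INTER_NEAREST)
cv2.imwrite('pics/w5b.png',np.vstack([a,b]))
al=np.radians(137.7); ex=np.array([np.cos(al),np.sin(al)]); ey=np.array([-ex[1],ex[0]])
g=cv2.cvtColor(im,cv2.COLOR_BGR2GRAY).astype(int)
for c in (160,200,240,270): print('A col',c,g[98:110,c])
for r in (135,160,190,225): print('B row',r,g[r,282:300])
# flush prediction: pixel offset between bar top edge (z .0315) and square top edge (z .028) if coplanar
for u,v in((170,104),(260,104)):
    P=onz(d,u,v,.028); print('A expect',proj(d,P)-proj(d,P+[0,0,.0035]), 'px per mm',np.linalg.norm(proj(d,P)-proj(d,P+[*(ey*.001),0])))
for u,v in((291,140),(288,225)):
    P=onz(d,u,v,.028); print('B expect',proj(d,P)-proj(d,P+[0,0,.0035]))
E
```

```text
A col 160 [212 210 211 210 193 125  84  97 121 147 148 143]
A col 200 [190 186 186 186 171 121  77  83  88  92  91  90]
A col 240 [188 189 189 187 173 133  81  72  87  90  89  90]
A col 270 [191 192 193 189 173 133  82  70  84  89  90  88]
B row 135 [ 84  82  82  80  80  82  80  82  78  63 103 155 182 188 186 186 185 187]
B row 160 [ 86  85  85  85  85  84  82  81  66  97 150 180 187 184 184 185 187 188]
B row 190 [131 145 145 144 143 128  97  66 104 157 179 183 185 184 183 185 186 185]
B row 225 [ 50  48  49  50  54  56  56  76 100 120 120 112 119 120 108 106 120 127]
A expect [[1.13466921 0.00918594]] px per mm 1.3590805937534056
A expect [[-0.12736861  0.00755896]] px per mm 1.354128095644029
B expect [[-0.54390705 -0.4802478 ]]
B expect [[-0.46693308 -1.51238808]]
```

View pics/w5b.png

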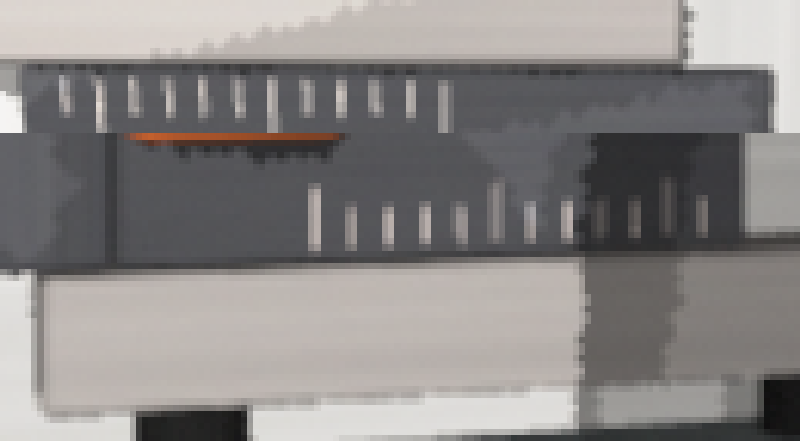

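```bash
python3 - <<'E'
from h import *
al=np.radians(137.7); ex=np.array([np.cos(al),np.sin(al)]); ey=np.array([-ex[1],ex[0]])
def cross(p,lvl,r0):  # first crossing
    for i in range(len(p)-1):
        if (p[i]-lvl)*(p[i+1]-lvl)<=0 and p[i]!=p[i+1]: return r0+i+(p[i]-lvl)/(p[i]-p[i+1])
for n,br,ir,cols in(('w4',(182,194),(219,232),range(108,180,6)),('w5',(98,108),(126,140),range(160,212,5))):
    d=pickle.load(open(n+'.pkl','rb')); g=cv2.cvtColor(d['img'],cv2.COLOR_BGR2GRAY).astype(float)
    o=[]
    for c in cols:
        p=g[br[0]:br[1],c]; m=(p[0]+p.min())/2; a=cross(p,m,br[0])
        q=g[ir[0]:ir[1],c]; k=cross(q,(q[0]+q[-1])/2,ir[0])
        if a is None or k is None: continue
        A=onz(d,c,a,.0315)[:2]; I=onz(d,c,k,.028)[:2]
        o.append((c,round(a,1),round(k,1),round(float((I-A)@ey*1e3),2)))
    print(n,o,np.median([x[3] for x in o]))
E
```

```text
w4 [(108, np.float64(187.2), np.float64(226.1), 21.93), (114, np.float64(187.2), np.float64(226.0), 21.9), (120, np.float64(187.2), np.float64(226.0), 21.87), (126, np.float64(186.8), np.float64(226.0), 22.07), (132, np.float64(186.7), np.float64(226.0), 22.12), (138, np.float64(186.7), np.float64(226.0), 22.11), (144, np.float64(186.8), np.float64(225.9), 22.08), (150, np.float64(186.8), np.float64(225.9), 22.1), (156, np.float64(186.8), np.float64(225.9), 22.1), (162, np.float64(186.8), np.float64(226.1), 22.15), (168, np.float64(186.9), np.float64(226.1), 22.09), (174, np.float64(186.8), np.float64(226.1), 22.18)] 22.095
w5 [(160, np.float64(102.7), np.float64(132.6), 22.55), (165, np.float64(102.8), np.float64(133.7), 23.36), (170, np.float64(102.9), np.float64(135.1), 24.38), (175, np.float64(102.8), np.float64(133.7), 23.39), (180, np.float64(102.5), np.float64(135.0), 24.61), (185, np.float64(102.5), np.float64(134.7), 24.37), (190, np.float64(102.7), np.float64(133.6), 23.38), (195, np.float64(102.7), np.float64(134.5), 24.06), (200, np.float64(102.8), np.float64(134.5), 24.04), (205, np.float64(102.8), np.float64(135.5), 24.77), (210, np.float64(102.9), np.float64(134.5), 23.93)] 24.04
```

```bash
python3 - <<'E'
from h import *
for n,r,cs in(('w5',(100,138),(155,170,190,210,222,228,275,282)),('w4',(184,232),(110,130,160,200,210))):
    d=pickle.load(open(n+'.pkl','rb')); g=cv2.cvtColor(d['img'],cv2.COLOR_BGR2GRAY).astype(int)
    for c in cs: print(n,c,r[0],g[r[0]:r[0]+9,c],r[1]-12,g[r[1]-12:r[1],c])
E
```

```text
w5 155 100 [210 210 191 122  67  93 105 108 108] 126 [ 86  87  89  87  87  77 142 207 225 224 225 225]
w5 170 100 [211 213 194 130  67  78  90  92  93] 126 [ 86  86  87  87  86  78  73 106 126 152 206 228]
w5 190 100 [187 184 170 119  58  73  88  89  91] 126 [ 87  85  86  85  85  78  76 108 187 228 227 227]
w5 210 100 [186 185 172 127  78  77  87  90  91] 126 [ 85  85  85  85  85  79  75 104 124 182 224 224]
w5 222 100 [188 187 171 129  79  74  88  89  91] 126 [84 85 85 83 83 78 58 61 82 87 88 88]
w5 228 100 [188 186 172 130  86  79  86  90  90] 126 [84 85 84 83 85 78 59 60 83 89 89 91]
w5 275 100 [131 128 126 123  88  54  77  88  93] 126 [84 84 82 81 81 79 62 61 79 84 87 86]
w5 282 100 [222 222 222 222 163  72  88  98 102] 126 [83 83 82 80 82 79 64 61 78 84 86 84]
w4 110 184 [179 172 168 139  80  85 111 155 161] 220 [ 86  85  85  86  82  84 149 224 224 224 224 223]
w4 130 184 [180 175 157 119  78  84 129 185 189] 220 [ 85  85  84  83  82  86 158 227 226 225 226 226]
w4 160 184 [182 177 159 118  72  84 146 210 221] 220 [ 83  83  84  85  81  75 149 227 227 227 227 227]
w4 200 184 [182 179 162 120  76  83 119 174 195] 220 [83 82 82 83 82 75 61 64 79 82 83 83]
w4 210 184 [183 179 165 118  56  64 113 172 195] 220 [83 82 82 82 81 74 56 56 78 81 85 84]
```

Relative to bar A's edge, the leg's inner edge sits at 22.2 mm, against 22.1 mm while pressed, and this holds along the leg. So it is flush on A. Bar B shows only the same thin bevel line.

```bash
python3 -c "
from h import *
print(ticket.hand_in())"
```

```text
the job is handed in; nothing more can be done
None
```

The job is handed in: the square lies flat on the bed and looks flush on both bars (bar A measured within about 0.1 mm, bar B judged by eye), after being held for about 1.5 s at an estimated 8 N per bar (wrist 9.5–10 N per axis), eased to 1–2 N and released, with the bystanders left alone.

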